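# Set a dough sheeter's side guide for the next bread size

### The arm

A 7-joint arm with a two-finger parallel gripper is mounted at the origin on the work surface. World frame = base frame: x ahead of the robot, y to its left, z up, the work surface at z = 0. Lengths are in m, angles in rad, forces in N, time in s.
With the tool pointing down it reaches from about 0.35 to 0.9 m from the base axis. Payload 8.1 kg.
Tool frame: the origin (TCP) lies midway between the tips of the shut fingers; the grasp point (between the pads) lies 19 mm behind it; z points along the fingers, y is the direction in which the jaws open and shut (so a half turn about z gives the same grasp; the last joint's range is limited). The gripper opens to 85 mm and grips with 20 to 120 N. Pads are 22 mm wide; open, the fingers measure 114 mm over their backs; the gripper's body (76 mm by 85 mm) begins 54 mm behind the grasp point. The pads swing forward as they close: fully open they stand 13 mm farther back than shut.
Start: joints at [-1.314, 0.434, 0.025, 1.573, -0.012, 1.134, -0.075], TCP at [0.22, 0.585, 0.231] pointing down, gripper open.
Joint ranges: [-2.62, 2.62], [-0.44, 2.09], [-1.27, 1.32], [0.08, 2.57], [-1.32, 4.46], [0.12, 2], [-2.74, 2.74]. Speed limits (rad/s): [2.22, 2.22, 3.01, 3.01, 3.14, 3.14, 3.14].

### API

Orientations are given as a unit quaternion [x, y, z, w].
In Python, from bench import ctrl gives the robot as it stands.
- The arm moves only by the shell command python3 -m crank 'ROWS' [OPENING] [FORCE]. ROWS is JSON, a list of rows, each an object with "slide": the shift along the tool's x, y, z in cm, a list of three; "turn": the turn about the tool's z in rad. A call has 1 to 10 rows; each row is the pose to reach, as a shift and turn from the pose measured when the call began, along the tool's axes at that moment; what a row does not reach only later rows make up. A row lasts 1/10 s, in which the tool goes at most 50 mm and 8.59 degrees, less where a joint would pass 70% of its speed; a pose out of reach is approached as far as the arm can. A call with a gripper value outside its range is refused whole. OPENING is the opening, from -1 (shut) to 1 (fully open), set as the call begins (- or left out, the last holds). The fingers move at their own pace and stop on an object; FORCE is the grip in N (left out, the last holds). Time passes only in rows, so rows that repeat a pose let the fingers close. It gives the time, the measured TCP pose, the force and the opening at its end, in the units of the state.
- ctrl.get_state(): the state, without advancing time (a new reading comes with each control period).
- ctrl.snapshot(name): name is "side" or "top"; returns the picture (400x640x3 uint8, red, green, blue); there is no depth.
- ctrl.camera_model(name): a dict with "intrinsics" (3x3 intrinsics, pixels), "view" (4x4, takes a point from world to camera coordinates). Camera axes: x right, y down, z forward; pixel columns grow to the right and rows downward; lengths in m; the calibration is good to about 2 mm. A picture is of the moment at which its call begins. camera_model takes no time and is no camera call.
- ctrl.hand_in(): hands the job in, once; it reports no verdict.
The state is a dict: "time": time; "qpos": joint angles; "qd": joint speeds; "effort": joint torques, N m; "position": TCP position; "ee_rot": TCP orientation; "wrist_force": force on the tool from outside, world axes, zero at the start; "wrist_torque": the same for the moment, N m; "grip_width": opening from 0.0 (shut) to 1.0 (fully open).
Only numpy, scipy, OpenCV 4.12 (cv2) and the standard library are available. Lean on these libraries where they do the work, as an engineer would, in place of code of your own. Each camera call takes 0.05 s, during which the arm holds its last target. There are 200 camera calls.

### The job

Get the dough sheeter ready for the next bread size. First clear its infeed belt: stand the left-hand lead-in shoe on its foot in the blue tray and the right-hand one on its foot in the orange tray, each beside the one of its kind already there. Then pull up the red index knob, slide the guide over to the hole with the green tab and let go so that the pin drops fully home in that hole; do not disturb the other things on the table.

Things in the scene. Friction and masses are not known exactly. Their poses are not given: they have to be found in the camera images.
- sheeter: Bench dough sheeter, fixed. Origin on the table under the middle of the infeed belt; x across the belt (away from the robot), y along it away from the rollers. White belt 280 mm wide, y -255 to +209 mm, top 85 mm above the table. Roller head y -235 to -435 mm (chute to -540), 380 mm wide, 262 high, switch on it to 290. Fixed blue rail at x = +127 mm, 10 mm thick, top at 129 mm, y -200 to +200 mm
- home_hole (a point): Mouth of the first hole of the steel index bar, where the pin starts. The bar bridges the belt along the sheeter's x: 44 mm wide, top 152 mm above the table, at sheeter y = -90 mm, posts at x = +-169 mm. 6 holes of 10.5 mm at sheeter x = -105, -75, -45, -15, +15, +45 mm
- knob (a point): Centre of the red index knob: upright cylinder, 28 mm diameter, 28 mm high, 216 mm above the table with the pin home; pulled straight up. It is on the pin's axis and moves sideways only with the guide. 2 mm below the knob: steel sleeve, 22 mm diameter, 22 mm high, on the carriage saddle (46 x 42 mm, top 178 mm above the table)
- plunger (a joint): How far knob and pin are pulled up, m: 0 is fully home (pin 9.5 mm deep in its hole, round end, 8 mm diameter), clear of the hole from 0.0095, stop at 0.016. A spring pulls it down with 6 N at 0, rising to 10.8 N at the stop. Let go between holes, the pin rests on the bar at about 0.0095
- guide (a joint): Travel of the guide carriage (saddle, knob, moving blue rail) along the sheeter's +x, m: 0 in the first hole, where it starts locked; holes every 0.030; range -0.003 to 0.155; friction about 1.5 N. The moving rail hangs below the pin's line: 10 mm thick, sheeter y -200 to +200 mm, top 129 mm above the table; it sweeps over the belt with the carriage
- pin (a point): Point on the pin's axis at the level of the index bar's top (152 mm above the table), carried by the guide
- green_hole (a point): Mouth of the hole that carries the green tab, on the bar's top. Four tabs (green, yellow, blue, white; 18 x 22 x 4 mm) are clipped to the bar's roller-side edge, their centres 34 mm from their holes; which of the third to sixth holes has which tab varies
- shoe_left_mid (a point): Left-hand lead-in shoe, grey plastic, 60 to 130 g, loose on the belt. Point: centre of its straight upright wall (50 mm along x, 10 thick, 42 high), 21 mm above its underside: grip the wall from above, across y. At its +x end a flare, same height and thickness, bends 35 degrees to +y (from above, flare end away from you: to the left), to x = 55, y = 26 mm. Foot 50 mm long, 6 thick, out to y = +28 mm
- shoe_right_mid (a point): Right-hand lead-in shoe, the mirror image: same, but its flare and foot (to y = -28 mm) are on the -y side of its wall (from above, flare end away from you: to the right)
- tray_left_free (a point): Blue tray for left-hand shoes, fixed, 130 (x) by 160 (y) mm, 40 mm high, walls 4 mm. Point: on its floor (4 mm above the table), 20 mm to +x of the tray's middle: centre of the free part. A left-hand shoe stands fixed along y at the -x side. Free of this point: x -38 to +41 mm, y -76 to +76 mm
- tray_right_free (a point): Orange tray for right-hand shoes, same size and make, with a right-hand shoe fixed in the same part of the tray; same point and free part
- shaker: Bystander: flour shaker, 64 mm diameter, 112 mm high; origin at its underside
- scraper: Bystander: bench scraper lying flat, 95 x 130 mm, 20 mm high
- brush: Bystander: pastry brush lying flat, 200 mm long along its x, 20 mm high
- jar: Bystander: amber glass jar, 70 mm diameter, 85 mm high
- cup: Bystander: small steel cup, 56 mm diameter, 50 mm high; origin at its underside
Mind the look-alikes: they are no part of the job. Leave any turquoise look-alike of the part that bears shoe_right_mid alone. Leave any turquoise look-alike of the part that bears shoe_left_mid alone.

How it is judged:
By the outcome, as a careful person would: the job done as asked, in the order asked, and still so for the second after the job is handed in, with the robot touching nothing.
It also fails if it takes over 67 s, if anything falls off the work surface, if the arm or the gripper's body presses on something with over 40 N, if the wrist force passes 120 N, or if a joint passes its speed limit or range.

## Working session

There is one attempt and no reset: what is moved stays moved. The work goes in short steps, Python scripts to look and compute and a shell command to move; the robot and the scene stay as the last step left them, time stands still between calls to the robot, and variables do not carry over. Pictures are saved under pics/ and viewed, about 8 in all and at most 12, crops included, and the job is handed in when it is done.

```bash
mkdir -p pics
python3 - <<'E'
from bench import ctrl
import cv2,json
for n in("top","side"):
    im=ctrl.snapshot(n); cv2.imwrite(f"pics/{n}0.png",im[:,:,::-1])
    m=ctrl.camera_model(n); print(n,m)
print(ctrl.get_state())
E
```

```text
top {'intrinsics': array([[506.83899896,   0.        , 317.39078571],
       [  0.        , 506.83899896, 204.3315943 ],
       [  0.        ,   0.        ,   1.        ]]), 'view': array([[ 0.00362065, -0.9999918 , -0.00181674,  0.08642879],
       [-0.99543975, -0.00343097, -0.09533064,  0.48988255],
       [ 0.09532362,  0.00215362, -0.99544401,  1.52542105],
       [ 0.        ,  0.        ,  0.        ,  1.        ]])}
side {'intrinsics': array([[498.13361088,   0.        , 325.90010817],
       [  0.        , 498.13361088, 195.66793779],
       [  0.        ,   0.        ,   1.        ]]), 'view': array([[ 0.71843773, -0.69550255, -0.0111103 , -0.28494979],
       [-0.50187563, -0.50723402, -0.70059581,  0.40644271],
       [ 0.48163065,  0.50891045, -0.71347184,  1.16225609],
       [ 0.        ,  0.        ,  0.        ,  1.        ]])}
{'time': 0.1, 'qpos': array([-1.31360747,  0.43510926,  0.0250077 ,  1.57397756, -0.01159899,
        1.13396829, -0.07510459]), 'qd': array([ 0.00038564, -0.00116182,  0.00036604, -0.00132479, -0.00156845,
        0.00054465,  0.00074631]), 'effort': array([ 2.67749245e-03, -6.71754956e+01,  1.02810223e+00, -3.16901529e+01,
        1.57971756e-02,  7.28980362e-03, -2.60961701e-05]), 'position': array([0.21996454, 0.58456065, 0.23064323]), 'ee_rot': array([ 1.78976930e-01,  9.83853050e-01, -6.56759256e-04, -5.06203418e-05]), 'wrist_force': array([ 0.26471251,  0.33987206, -0.09518775]), 'wrist_torque': array([ 0.00151487,  0.02005537, -0.03282352]), 'grip_width': 0.999299335086199}
```

View pics/top0.png

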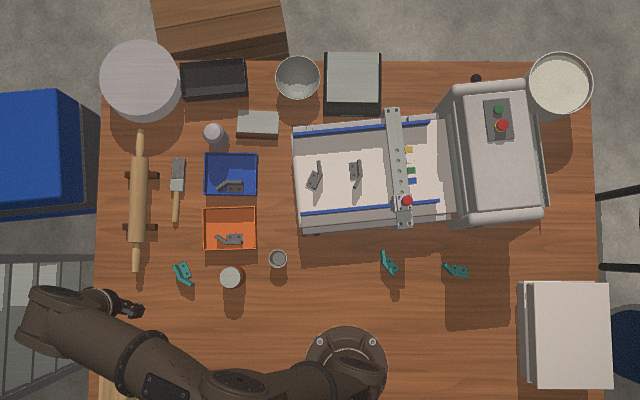

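View pics/side0.png

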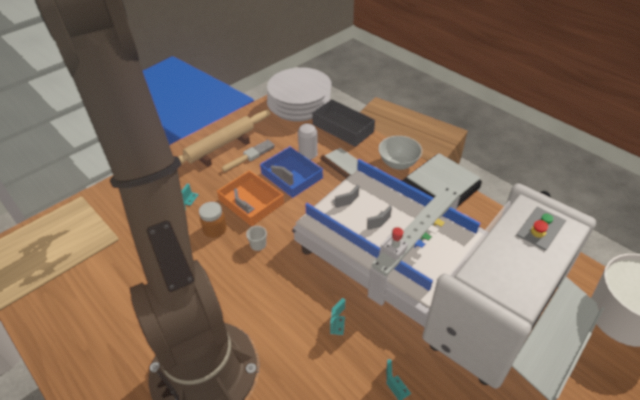

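The top view shows two grey shoes on the belt at about (315,177) and (355,172), and turquoise look-alikes on the table at (183,273), (389,262) and (456,270). The blue tray is at (231,174), the orange tray at (230,229) and the knob at (407,201). The tabs are at about (410,150) to (412,181). Next I'll enlarge the belt and the trays.

```bash
cat > h.py <<'E'
import numpy as np,cv2
from bench import ctrl
def ray(n,uv,z):
    m=ctrl.camera_model(n);K=m["intrinsics"];V=m["view"];R=V[:3,:3];t=V[:3,3]
    d=R.T@np.linalg.inv(K)@np.array([uv[0],uv[1],1.]);c=-R.T@t
    return c+d*(z-c[2])/d[2]
def proj(n,p):
    m=ctrl.camera_model(n);q=m["view"]@np.append(p,1);q=m["intrinsics"]@q[:3];return q[:2]/q[2]
E
python3 - <<'E'
import cv2
im=cv2.imread("pics/top0.png")
a=cv2.resize(im[100:240,285:445],None,fx=5,fy=5,interpolation=cv2.INTER_CUBIC)[:600]
cv2.imwrite("pics/c1.png",cv2.resize(im[110:230,285:445],None,fx=5,fy=5,interpolation=cv2.INTER_CUBIC))
cv2.imwrite("pics/c2.png",cv2.resize(im[145:255,200:265],None,fx=5,fy=5,interpolation=cv2.INTER_CUBIC))
E
```

```text
(no output)
```

View pics/c1.png

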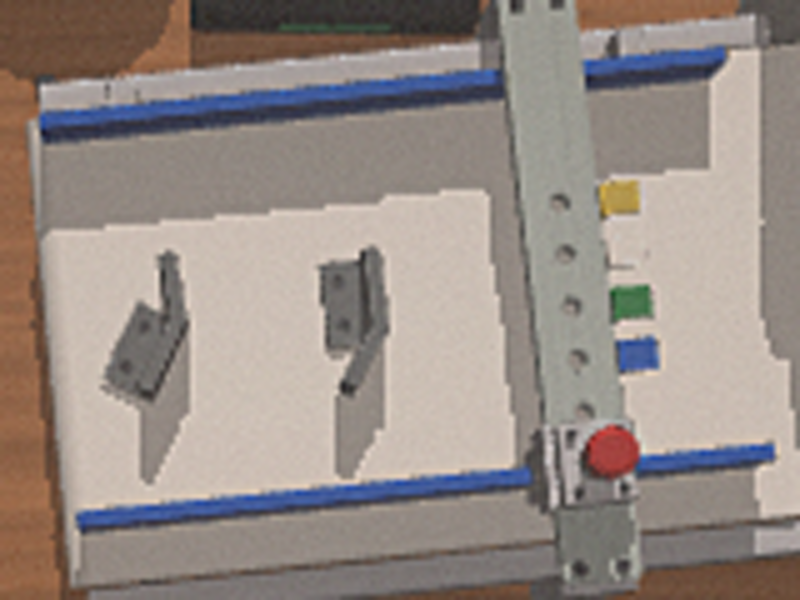

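View pics/c2.png

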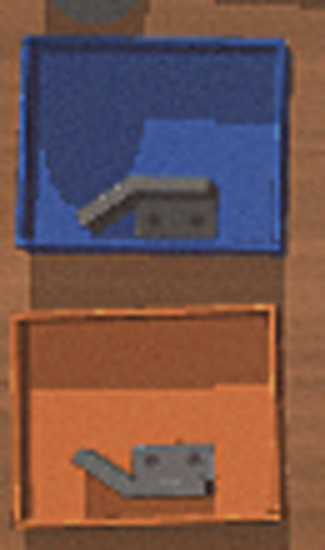

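The belt crop shows two candidates. Shoe A, at about (316,176), has its wall running up and right, with the flare end bending image-left and the foot on the left, so it is the **left-hand** shoe. Shoe B, at about (357,170), has its flare end pointing down. Looking along the flare it bends to image-left, which is to the right, so it is the **right-hand** shoe. Both are grey; the turquoise ones are the look-alikes. The tabs from the far end are yellow on the 6th hole, white on the 5th, **green on the 4th** (crop 632,302 beside hole 572,306) and blue on the 3rd, so the guide travels 0.09. The parts already in the trays match: blue has a left-hand shoe and orange a right-hand one.

Run:
```python
from h import *
im=cv2.imread("pics/top0.png")
c1=lambda p:(285+(p[0]+.5)/5-.5,110+(p[1]+.5)/5-.5)
c2=lambda p:(200+(p[0]+.5)/5-.5,145+(p[1]+.5)/5-.5)
H=np.array([ray("top",c1(p),.152)[:2] for p in [(584,410),(578,358),(572,306),(565,253),(560,202)]])
xs=np.array([-.075,-.045,-.015,.015,.045])
ux=np.polyfit(xs,H,1)[0];ang=np.arctan2(ux[1],ux[0]);print("scale",np.hypot(*ux),"ang",np.degrees(ang))
X=np.array([np.cos(ang),np.sin(ang)]);Y=np.array([-X[1],X[0]])
O=(H-np.outer(xs,X)).mean(0)+.09*Y;print("origin",O)
S=lambda p:np.array([(p[:2]-O)@X,(p[:2]-O)@Y])
print("holes",H.round(4).tolist())
hsv=cv2.cvtColor(im,cv2.COLOR_BGR2HSV)
print("green tab S",S(ray("top",c1((632,302)),.152)),"blue",S(ray("top",c1((638,354)),.152)))
r=((hsv[...,0]<8)|(hsv[...,0]>172))&(hsv[...,1]>170);r[:,:390]=0;r[:,420:]=0;ys,x_=np.nonzero(r)
k=ray("top",(x_.mean(),ys.mean()),.228);print("knob",k,S(k),len(ys),"pred",O-.105*X-.09*Y)
# trays: rim corners at z=.04
for n,c in(("blue",[(24,40),(288,40),(282,250),(18,247)]),("orange",[(14,318),(274,307),(276,520),(16,523)])):
    P=np.array([ray("top",c2(p),.04)[:2] for p in c]);v=P[0]-P[1]+P[3]-P[2];print(n,P.mean(0).round(4),"y-axis ang",np.degrees(np.arctan2(v[1],v[0])),np.linalg.norm(P[0]-P[1]),np.linalg.norm(P[1]-P[2]))
# shoes
big=cv2.resize(im[150:205,300:375],None,fx=10,fy=10,interpolation=cv2.INTER_CUBIC);cv2.imwrite("pics/c3.png",big)
```

```text
scale 0.9946699360264697 ang 5.942542888797474
origin [ 0.5788271 -0.0505808]
holes [[0.514, -0.1478], [0.5434, -0.1448], [0.573, -0.1418], [0.6032, -0.1382], [0.6325, -0.1357]]
green tab S [-0.01636718 -0.12400478] blue [-0.04608649 -0.12388822]
knob [ 0.49087867 -0.14787097  0.228     ] [-0.09754837 -0.08766196] 5 pred [ 0.48370914 -0.15096793]
blue [0.5817 0.3537] y-axis ang 89.86478954708102 0.1613061284119021 0.12910077460288003
orange [0.4157 0.3552] y-axis ang 91.75188014677414 0.15725763578757113 0.12832477970613107
```

View pics/c3.png

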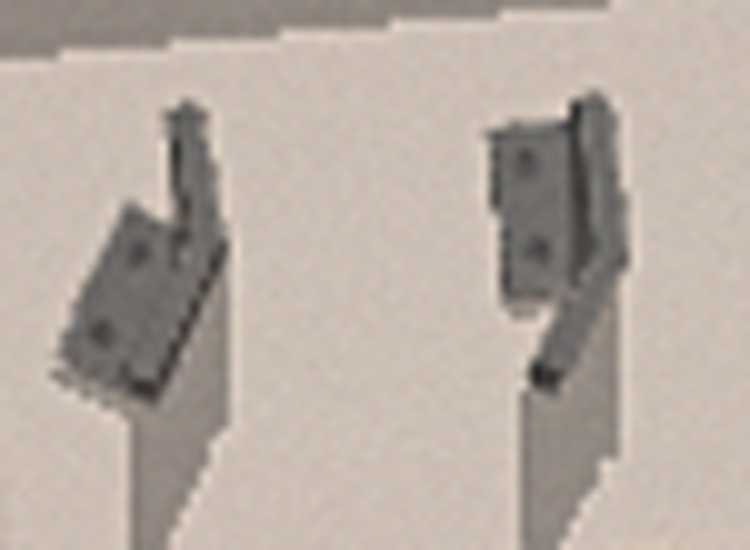

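Run:
```python
from h import *
c=lambda p:(300+(p[0]+.5)/10-.5,150+(p[1]+.5)/10-.5)
for n,a,b in(("L",(203,238),(133,378)),("R",(592,98),(609,262))):
    A,B=ray("top",c(a),.127),ray("top",c(b),.127);d=(A-B) if n=="L" else (B-A)
    print(n,"mid",((A+B)/2).round(4),"len",np.linalg.norm(d).round(4),"heading",np.degrees(np.arctan2(d[1],d[0])).round(1))
    print(" side px",proj("side",(A+B)/2).round(1))
s=cv2.imread("pics/side0.png");cv2.imwrite("pics/s1.png",cv2.resize(s[170:300,320:460],None,fx=4.5,fy=4.5,interpolation=cv2.INTER_CUBIC))
```

```text
L mid [0.5487 0.0912 0.127 ] len 0.0451 heading -26.1
 side px [341.9 194.2]
R mid [ 0.5862 -0.0328  0.127 ] len 0.0478 heading -174.4
 side px [384.6 210.5]
```

View pics/s1.png

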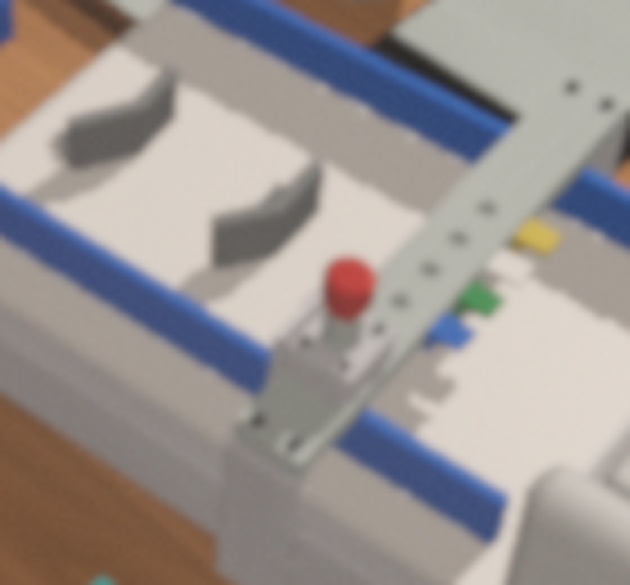

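```bash
cat >> h.py <<'E'
from scipy.spatial.transform import Rotation as Rn
def go(x,y,z,yang):
    s=ctrl.get_state();R=Rn.from_quat(s["ee_rot"]).as_matrix()
    d=R.T@(np.array([x,y,z])-s["position"])*100
    cur=np.arctan2(R[1,1],R[0,1]);t=-(np.radians(yang)-cur);t=(t+np.pi)%(2*np.pi)-np.pi
    print("t",round(s["time"],2),"pos",s["position"].round(4),"yang",np.degrees(cur).round(1),"q",s["qpos"].round(2),"grip",round(s["grip_width"],3),"F",s["wrist_force"].round(1))
    print("slide cm",d.round(2),"turn",round(t,3), "tilt",R[2].round(4))
E
python3 -m crank '[{"slide":[-48.2,-34.6,0],"turn":0.09},{"slide":[-48.2,-34.6,0],"turn":0.09},{"slide":[-48.2,-34.6,0],"turn":0.09},{"slide":[-48.2,-34.6,0],"turn":0.09},{"slide":[-48.2,-34.6,0],"turn":0.09},{"slide":[-48.2,-34.6,0],"turn":0.09},{"slide":[-48.2,-34.6,0],"turn":0.09},{"slide":[-48.2,-34.6,0],"turn":0.09},{"slide":[-48.2,-34.6,0],"turn":0.09},{"slide":[-48.2,-34.6,0],"turn":0.09}]' 0.2 40
python3 -c "
from h import *
go(.549,.091,.231,64)"
```

```text
time: 1.1
position: [0.4979, 0.167, 0.2311]
ee_rot: [0.223, 0.975, -0.001, -0.0]
wrist_force: [1.1, 0.7, -0.3]
grip_width: 0.602
t 1.1 pos [0.4979 0.167  0.2311] yang 64.2 q [-0.62  0.27  0.24  1.83 -0.07  1.05  0.77] grip 0.602 F [ 1.1  0.7 -0.3]
slide cm [-7.9  -4.62  0.02] turn 0.004 tilt [-1.0e-04 -1.4e-03 -1.0e+00]
```

```bash
python3 -m crank '[{"slide":[-5,-2.9,0],"turn":0},{"slide":[-7.9,-4.6,0],"turn":0},{"slide":[-7.9,-4.6,4],"turn":0},{"slide":[-7.9,-4.6,8],"turn":0},{"slide":[-7.9,-4.6,8.5],"turn":0},{"slide":[-7.9,-4.6,8.5],"turn":0}]'
python3 - <<'E'
from h import *
go(.549,.091,.097,64)
a=ctrl.snapshot("top")[130:220,280:400,::-1];b=ctrl.snapshot("side")[130:250,300:460,::-1]
cv2.imwrite("pics/p6.png",np.hstack([cv2.resize(a,(400,300),interpolation=2),cv2.resize(b,(400,300),interpolation=2)]))
E
```

```text
time: 1.7
position: [0.5482, 0.0911, 0.1456]
ee_rot: [0.223, 0.975, -0.001, -0.001]
wrist_force: [-0.3, 0.7, 0.4]
grip_width: 0.598
t 1.7 pos [0.5482 0.0911 0.1456] yang 64.3 q [-0.46  0.42  0.26  1.86 -0.13  0.88  0.99] grip 0.598 F [-0.3  0.7  0.4]
slide cm [-0.09  0.04  4.86] turn 0.004 tilt [ 0.002  -0.0033 -1.    ]
```

View pics/p6.png

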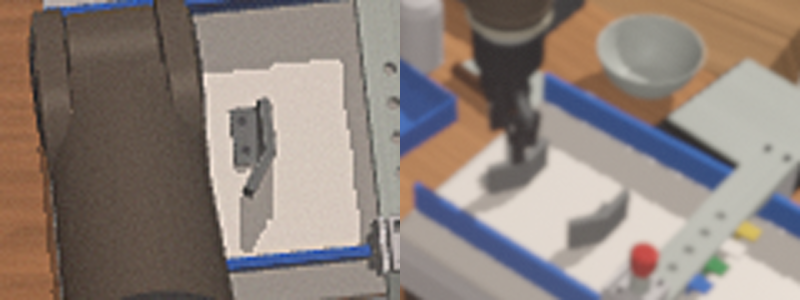

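The side view shows the fingers over the left-hand shoe. I'll descend and grip it.

```bash
python3 -m crank '[{"slide":[0,0,2.5],"turn":0},{"slide":[0,0,4.8],"turn":0},{"slide":[0,0,4.8],"turn":0}]'
python3 -m crank '[{"slide":[0,0,0],"turn":0},{"slide":[0,0,0],"turn":0},{"slide":[0,0,0],"turn":0},{"slide":[0,0,0],"turn":0},{"slide":[0,0,0],"turn":0},{"slide":[0,0,0],"turn":0}]' -1 40
python3 -m crank '[{"slide":[0,0,-4],"turn":0},{"slide":[0,0,-8],"turn":0},{"slide":[0,0,-10.5],"turn":0},{"slide":[0,0,-10.5],"turn":0}]'
python3 - <<'E'
from h import *
go(.607,.363,.2,0)
a=ctrl.snapshot("top")[130:220,280:400,::-1];b=ctrl.snapshot("side")[110:230,300:460,::-1]
cv2.imwrite("pics/p7.png",np.hstack([cv2.resize(a,(400,300),interpolation=2),cv2.resize(b,(400,300),interpolation=2)]))
E
```

```text
time: 2.1
position: [0.5494, 0.0919, 0.0995]
ee_rot: [0.222, 0.975, -0.0, 0.0]
wrist_force: [-1.0, 0.4, 0.2]
grip_width: 0.598
time: 2.7
position: [0.5504, 0.0921, 0.1011]
ee_rot: [0.222, 0.975, 0.0, 0.001]
wrist_force: [-1.6, -0.5, 6.7]
grip_width: 0.111
time: 3.1
position: [0.5526, 0.0925, 0.2108]
ee_rot: [0.222, 0.975, 0.002, 0.005]
wrist_force: [0.4, 0.1, -0.8]
grip_width: 0.109
t 3.1 pos [0.5526 0.0925 0.2108] yang 64.3 q [-0.47  0.34  0.28  1.79 -0.11  1.02  0.97] grip 0.109 F [ 0.4  0.1 -0.8]
slide cm [ 6.84 26.73  1.19] turn 1.122 tilt [-0.008   0.0062 -0.9999]
```

View pics/p7.png

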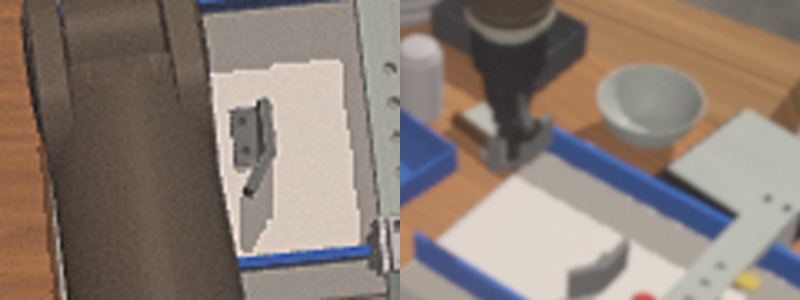

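The left-hand shoe is lifted and level, with grip width 0.109. Before I move to the tray I'll check the clearance to the shaker.

Run:
```python
from h import *
print("shaker top",ray("top",(213,129),.112)," base side", ray("side",(307,155),.0), "top side",ray("side",(308,129),.112))
print("jar top",ray("top",(231,278),.085))
im=cv2.imread("pics/top0.png")
print(im[120:150:3,214].tolist())
go(.598,.369,.21,0)
```

```text
shaker top [0.70126646 0.39392998 0.112     ]  base side [0.6878939  0.39327175 0.        ] top side [0.69239356 0.38706202 0.112     ]
jar top [0.26860023 0.33732366 0.085     ]
[[72, 106, 153], [166, 165, 167], [169, 168, 178], [153, 154, 163], [152, 155, 165], [149, 151, 160], [147, 148, 157], [89, 92, 98], [76, 76, 84], [76, 77, 81]]
t 3.2 pos [0.5504 0.0923 0.2069] yang 64.3 q [-0.47  0.35  0.28  1.79 -0.11  1.01  0.97] grip 0.104 F [-0.5 -0.  -0.4]
slide cm [ 7.69 27.   -0.28] turn 1.123 tilt [-0.0033  0.0022 -1.    ]
```

```bash
python3 -m crank '[{"slide":[1,4,0],"turn":0.14},{"slide":[2,8,0],"turn":0.28},{"slide":[3,12,0],"turn":0.42},{"slide":[4,16,0],"turn":0.56},{"slide":[5,20,0],"turn":0.7},{"slide":[6.5,24,0],"turn":0.84},{"slide":[7.7,27,0],"turn":0.98},{"slide":[7.7,27,0],"turn":1.12},{"slide":[7.7,27,0],"turn":1.12},{"slide":[7.7,27,0],"turn":1.12}]'
python3 - <<'E'
from h import *
go(.598,.369,.1,0)
a=ctrl.snapshot("top")[110:260,170:300,::-1];b=ctrl.snapshot("side")[80:240,180:393,::-1]
cv2.imwrite("pics/p8.png",np.hstack([cv2.resize(a,(347,400),interpolation=2),cv2.resize(b,(450,400)[:2],interpolation=2)]))
E
```

```text
time: 4.2
position: [0.5978, 0.3677, 0.206]
ee_rot: [0.705, 0.709, 0.0, 0.002]
wrist_force: [-0.4, 0.3, -0.1]
grip_width: 0.109
t 4.2 pos [0.5978 0.3677 0.206 ] yang 0.3 q [-0.93  0.61  0.5   1.42 -0.3   1.18 -0.38] grip 0.109 F [-0.4  0.3 -0.1]
slide cm [ 1.50e-01 -1.00e-02  1.06e+01] turn 0.006 tilt [-0.0016  0.0028 -1.    ]
```

View pics/p8.png

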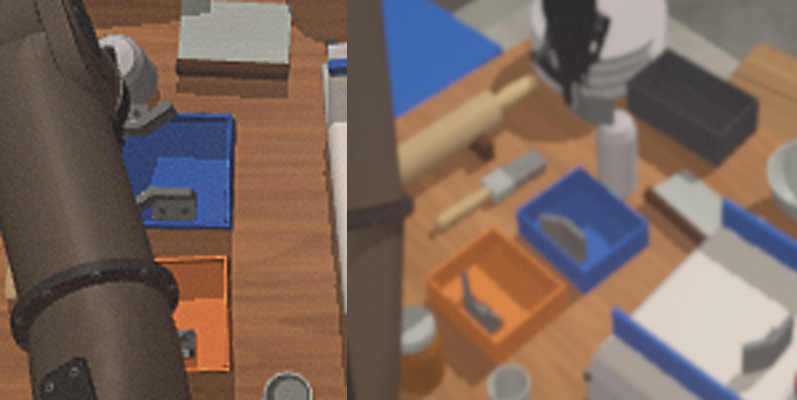

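The shoe hangs over the blue tray, flare towards -y, clear of the shaker and away from the tray walls. I'll lower it.

```bash
python3 -m crank '[{"slide":[0.1,0,4],"turn":0},{"slide":[0.1,0,8],"turn":0},{"slide":[0.1,0,12],"turn":0},{"slide":[0.1,0,15],"turn":0},{"slide":[0.1,0,16.5],"turn":0},{"slide":[0.1,0,17.5],"turn":0},{"slide":[0.1,0,18.3],"turn":0},{"slide":[0.1,0,18.3],"turn":0},{"slide":[0.1,0,18.3],"turn":0}]'
python3 -c "
from h import *
go(.598,.369,.021,0)"
```

```text
time: 5.2
position: [0.5995, 0.3687, 0.0251]
ee_rot: [0.706, 0.709, 0.002, 0.001]
wrist_force: [-0.1, 0.5, -0.7]
grip_width: 0.107
t 5.2 pos [0.5995 0.3687 0.0251] yang 0.2 q [-0.88  0.79  0.42  1.57 -0.39  0.86 -0.31] grip 0.107 F [-0.1  0.5 -0.7]
slide cm [ 0.03 -0.16  0.4 ] turn 0.004 tilt [ 7.0e-04  4.9e-03 -1.0e+00]
```

```bash
python3 -m crank '[{"slide":[0,-0.1,0.2],"turn":0},{"slide":[0,-0.1,0.4],"turn":0},{"slide":[0,-0.1,0.5],"turn":0},{"slide":[0,-0.1,0.5],"turn":0}]'
python3 -m crank '[{"slide":[0,0,0],"turn":0},{"slide":[0,0,0],"turn":0},{"slide":[0,0,0],"turn":0},{"slide":[0,0,0],"turn":0}]' -0.42
python3 -m crank '[{"slide":[0,0,-3],"turn":0},{"slide":[0,0,-7],"turn":0},{"slide":[0,0,-12],"turn":0},{"slide":[0,0,-17],"turn":0},{"slide":[0,0,-20],"turn":0},{"slide":[0,0,-20],"turn":0}]'
python3 -c "
from h import *
go(.586,-.033,.22,-84)"
```

```text
time: 5.6
position: [0.5986, 0.3689, 0.0203]
ee_rot: [0.706, 0.709, 0.002, 0.001]
wrist_force: [0.1, 0.4, 1.0]
grip_width: 0.104
time: 6.0
position: [0.5987, 0.3688, 0.0203]
ee_rot: [0.706, 0.709, 0.002, 0.001]
wrist_force: [-0.8, 0.7, 0.4]
grip_width: 0.295
time: 6.6
position: [0.6001, 0.3695, 0.2262]
ee_rot: [0.706, 0.708, 0.007, 0.002]
wrist_force: [0.2, -0.5, -1.1]
grip_width: 0.287
t 6.6 pos [0.6001 0.3695 0.2262] yang 0.2 q [-0.93  0.6   0.51  1.4  -0.3   1.21 -0.39] grip 0.287 F [ 0.2 -0.5 -1.1]
slide cm [-40.25  -1.58   0.36] turn 1.47 tilt [ 0.0058  0.0126 -0.9999]
```

```bash
python3 -m crank '[{"slide":[-5,-0.2,0],"turn":0.15},{"slide":[-10,-0.4,0],"turn":0.3},{"slide":[-15,-0.6,0],"turn":0.45},{"slide":[-20,-0.8,0],"turn":0.6},{"slide":[-25,-1,0],"turn":0.75},{"slide":[-30,-1.2,0],"turn":0.9},{"slide":[-34,-1.4,0],"turn":1.05},{"slide":[-37,-1.5,0],"turn":1.2},{"slide":[-39,-1.6,0],"turn":1.35},{"slide":[-40.2,-1.6,0],"turn":1.47}]' 0.2
python3 -m crank '[{"slide":[0,0,0],"turn":0},{"slide":[0,0,0],"turn":0}]'
python3 - <<'E'
from h import *
im=ctrl.snapshot("top");cv2.imwrite("pics/top1.png",im[:,:,::-1])
s=ctrl.snapshot("side");cv2.imwrite("pics/side1.png",s[:,:,::-1])
a=im[140:260,190:270,::-1];b=s[120:260,300:480,::-1]
cv2.imwrite("pics/p9.png",np.hstack([cv2.resize(a,(267,400),interpolation=2),cv2.resize(b,(514,400),interpolation=2)]))
go(.586,-.033,.099,-84.4)
E
```

```text
time: 7.6
position: [0.5849, -0.035, 0.2231]
ee_rot: [0.999, 0.048, 0.006, -0.002]
wrist_force: [0.2, 0.6, -1.1]
grip_width: 0.598
time: 7.8
position: [0.5845, -0.0349, 0.2225]
ee_rot: [0.999, 0.049, 0.006, -0.002]
wrist_force: [-0.7, 0.3, -0.3]
grip_width: 0.6
t 7.9 pos [ 0.5849 -0.0338  0.2227] yang -84.3 q [-0.67  0.49  0.95  1.74 -0.45  1.12 -1.05] grip 0.599 F [ 0.3  0.7 -0. ]
slide cm [-0.03 -0.02 12.37] turn 0.002 tilt [ 0.0119 -0.0046 -0.9999]
```

View pics/p9.png

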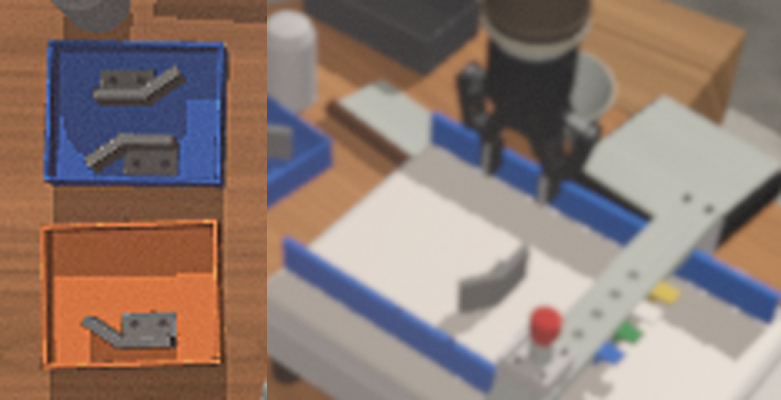

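The left-hand shoe stands on its foot in the blue tray beside its mate, and the gripper is now over the right-hand shoe. I'll grip that one.

```bash
python3 -m crank '[{"slide":[0,0,4],"turn":0},{"slide":[0,0,8],"turn":0},{"slide":[0,0,10.5],"turn":0},{"slide":[0,0,12.2],"turn":0},{"slide":[0,0,12.2],"turn":0},{"slide":[0,0,12.2],"turn":0}]'
python3 -m crank '[{"slide":[0,0,0],"turn":0},{"slide":[0,0,0],"turn":0},{"slide":[0,0,0],"turn":0},{"slide":[0,0,0],"turn":0},{"slide":[0,0,0],"turn":0},{"slide":[0,0,0],"turn":0}]' -1 40
python3 -m crank '[{"slide":[0,0,-4],"turn":0},{"slide":[0,0,-8],"turn":0},{"slide":[0,0,-11],"turn":0},{"slide":[0,0,-11],"turn":0}]'
python3 -c "
from h import *
go(.436,.370,.21,0)"
```

```text
time: 8.5
position: [0.5864, -0.0326, 0.101]
ee_rot: [0.999, 0.051, 0.006, -0.003]
wrist_force: [-0.1, -0.2, 0.3]
grip_width: 0.597
time: 9.1
position: [0.5871, -0.0325, 0.102]
ee_rot: [0.999, 0.051, 0.007, -0.003]
wrist_force: [-0.9, 1.0, 6.2]
grip_width: 0.108
time: 9.5
position: [0.5878, -0.0341, 0.2163]
ee_rot: [0.999, 0.051, 0.01, -0.003]
wrist_force: [-1.3, 0.1, -1.4]
grip_width: 0.108
t 9.5 pos [ 0.5878 -0.0341  0.2163] yang -84.2 q [-0.66  0.5   0.94  1.75 -0.46  1.11 -1.04] grip 0.108 F [-1.3  0.1 -1.4]
slide cm [-11.01 -41.74   0.6 ] turn -1.469 tilt [ 0.0201 -0.0046 -0.9998]
```

```bash
python3 -m crank '[{"slide":[-1,-4,0.3],"turn":-0.15},{"slide":[-2,-8,0.6],"turn":-0.3},{"slide":[-3,-12,0.6],"turn":-0.45},{"slide":[-4.5,-16.5,0.6],"turn":-0.6},{"slide":[-6,-21,0.6],"turn":-0.75},{"slide":[-7,-25.5,0.6],"turn":-0.9},{"slide":[-8,-30,0.6],"turn":-1.05},{"slide":[-9,-34.5,0.6],"turn":-1.2},{"slide":[-10,-38.5,0.6],"turn":-1.35},{"slide":[-10.6,-41.7,0.6],"turn":-1.47}]'
python3 -m crank '[{"slide":[0,0,0],"turn":0},{"slide":[0,0,0],"turn":0}]'
python3 -c "
from h import *
go(.44,.370,.022,0)"
```

```text
time: 10.5
position: [0.4379, 0.3726, 0.2092]
ee_rot: [0.704, 0.71, 0.009, 0.004]
wrist_force: [0.6, -0.0, 0.7]
grip_width: 0.109
time: 10.7
position: [0.4369, 0.3732, 0.2082]
ee_rot: [0.703, 0.711, 0.008, 0.004]
wrist_force: [0.7, -0.6, -0.3]
grip_width: 0.11
t 10.7 pos [0.4369 0.3732 0.2082] yang 0.6 q [-1.2   0.39  0.54  1.78 -0.22  1.02 -0.57] grip 0.11 F [ 0.7 -0.6 -0.3]
slide cm [-0.42 -0.   18.62] turn 0.011 tilt [ 0.0056  0.0168 -0.9998]
```

```bash
python3 -m crank '[{"slide":[-0.2,0,4],"turn":0},{"slide":[-0.4,0,8],"turn":0},{"slide":[-0.4,0,12],"turn":0},{"slide":[-0.4,0,15],"turn":0},{"slide":[-0.4,0,16.5],"turn":0},{"slide":[-0.4,0,17.5],"turn":0},{"slide":[-0.4,0,18.1],"turn":0},{"slide":[-0.4,0,18.1],"turn":0},{"slide":[-0.4,0,18.1],"turn":0}]'
python3 -c "
from h import *
go(.44,.370,.0215,0)"
```

```text
time: 11.6
position: [0.4406, 0.3707, 0.0283]
ee_rot: [0.703, 0.711, 0.009, 0.004]
wrist_force: [0.2, 0.2, -1.0]
grip_width: 0.107
t 11.6 pos [0.4406 0.3707 0.0283] yang 0.6 q [-1.08  0.62  0.41  1.93 -0.38  0.65 -0.43] grip 0.107 F [ 0.2  0.2 -1. ]
slide cm [-0.07 -0.07  0.68] turn 0.011 tilt [ 0.0069  0.018  -0.9998]
```

```bash
python3 -m crank '[{"slide":[0,0,0.2],"turn":0},{"slide":[0,0,0.4],"turn":0},{"slide":[0,0,0.6],"turn":0},{"slide":[0,0,0.8],"turn":0},{"slide":[0,0,0.8],"turn":0}]'
python3 -m crank '[{"slide":[0,0,0],"turn":0},{"slide":[0,0,0],"turn":0},{"slide":[0,0,0],"turn":0},{"slide":[0,0,0],"turn":0}]' -0.42
python3 -m crank '[{"slide":[0,0,-3],"turn":0},{"slide":[0,0,-7],"turn":0},{"slide":[0,0,-12],"turn":0},{"slide":[0,0,-17],"turn":0},{"slide":[0,0,-22],"turn":0},{"slide":[0,0,-25.5],"turn":0},{"slide":[0,0,-25.5],"turn":0}]'
python3 -c "
from h import *
go(.484,-.151,.28,6)
go(.484,-.151,.28,-84)"
```

```text
time: 12.1
position: [0.4411, 0.3708, 0.0212]
ee_rot: [0.703, 0.711, 0.009, 0.004]
wrist_force: [-1.0, -2.4, 10.6]
grip_width: 0.109
time: 12.5
position: [0.441, 0.3708, 0.021]
ee_rot: [0.703, 0.711, 0.009, 0.004]
wrist_force: [0.3, -0.6, -0.1]
grip_width: 0.292
time: 13.2
position: [0.4386, 0.3701, 0.2812]
ee_rot: [0.703, 0.711, 0.013, 0.003]
wrist_force: [1.0, -0.0, -0.4]
grip_width: 0.293
t 13.2 pos [0.4386 0.3701 0.2812] yang 0.6 q [-1.23  0.32  0.57  1.69 -0.18  1.17 -0.6 ] grip 0.293 F [ 1.  -0.  -0.4]
slide cm [-52.16   4.    -0.52] turn -0.094 tilt [ 0.014   0.0239 -0.9996]
t 13.2 pos [0.4386 0.3701 0.2812] yang 0.6 q [-1.23  0.32  0.57  1.69 -0.18  1.17 -0.6 ] grip 0.293 F [ 1.  -0.  -0.4]
slide cm [-52.16   4.    -0.52] turn 1.476 tilt [ 0.014   0.0239 -0.9996]
```

```bash
python3 -m crank '[{"slide":[-5,0.4,0],"turn":-0.09},{"slide":[-10,0.8,0],"turn":-0.09},{"slide":[-15,1.2,0],"turn":-0.09},{"slide":[-20,1.6,0],"turn":-0.09},{"slide":[-25,2,-0.2],"turn":-0.09},{"slide":[-30,2.4,-0.3],"turn":-0.09},{"slide":[-35,2.8,-0.4],"turn":-0.09},{"slide":[-40,3.2,-0.5],"turn":-0.09},{"slide":[-45,3.6,-0.5],"turn":-0.09},{"slide":[-49,4,-0.5],"turn":-0.09}]' 0.3
python3 -m crank '[{"slide":[-3.1,0,0],"turn":0},{"slide":[-3.1,0,0],"turn":0},{"slide":[-3.1,0,0],"turn":0}]'
python3 - <<'E'
from h import *
go(.484,-.151,.24,6)
u=(285+(611.5)/5-.5,110+(451.5)/5-.5);print(ray("top",u,.23))
im=ctrl.snapshot("top");s=ctrl.snapshot("side");cv2.imwrite("pics/top2.png",im[:,:,::-1])
a=im[140:260,190:270,::-1];b=s[160:300,320:500,::-1]
cv2.imwrite("pics/p10.png",np.hstack([cv2.resize(a,(267,400),interpolation=2),cv2.resize(b,(514,400),interpolation=2)]))
E
```

```text
time: 14.2
position: [0.483, -0.1222, 0.2799]
ee_rot: [0.671, 0.741, 0.013, 0.004]
wrist_force: [0.8, 1.6, -0.2]
grip_width: 0.653
time: 14.5
position: [0.4855, -0.1534, 0.2788]
ee_rot: [0.672, 0.741, 0.013, 0.004]
wrist_force: [0.6, 0.7, 0.1]
grip_width: 0.648
t 14.5 pos [ 0.4855 -0.1534  0.2788] yang 5.6 q [-0.47  0.23  0.86  1.84 -0.22  1.14  0.55] grip 0.648 F [0.6 0.7 0.1]
slide cm [ 0.21 -0.22  3.88] turn -0.008 tilt [ 0.0118  0.0238 -0.9996]
[ 0.48266893 -0.1490068   0.23      ]
```

View pics/p10.png

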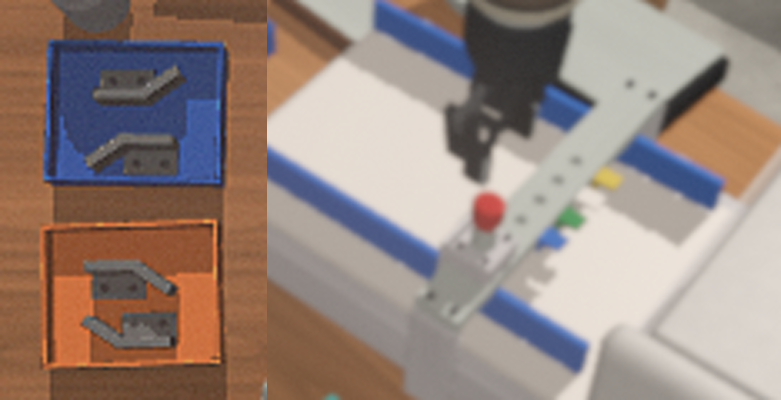

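Both shoes stand in the right trays and the belt is clear. The gripper is above the knob, so I'll descend and grip it.

```bash
python3 -m crank '[{"slide":[0.2,-0.2,2],"turn":0},{"slide":[0.2,-0.2,4],"turn":0},{"slide":[0.3,-0.4,6],"turn":0},{"slide":[0.3,-0.4,7.5],"turn":0},{"slide":[0.3,-0.4,8.3],"turn":0},{"slide":[0.3,-0.4,8.3],"turn":0}]'
python3 -c "
from h import *
go(.4837,-.1505,.196,6)"
```

```text
time: 15.2
position: [0.4832, -0.1465, 0.1952]
ee_rot: [0.67, 0.742, 0.013, 0.003]
wrist_force: [0.5, 0.2, -0.1]
grip_width: 0.653
t 15.2 pos [ 0.4832 -0.1465  0.1952] yang 5.9 q [-0.42  0.32  0.81  1.97 -0.31  0.95  0.64] grip 0.653 F [ 0.5  0.2 -0.1]
slide cm [-0.4   0.01 -0.09] turn -0.002 tilt [ 0.0131  0.0225 -0.9997]
```

```bash
python3 -m crank '[{"slide":[-0.4,0,0],"turn":0},{"slide":[-0.4,0,0],"turn":0}]'
python3 -m crank '[{"slide":[0,0,0],"turn":0},{"slide":[0,0,0],"turn":0},{"slide":[0,0,0],"turn":0},{"slide":[0,0,0],"turn":0},{"slide":[0,0,0],"turn":0}]' -1 60
python3 -c "
from h import *
go(.4837,-.1505,.196,6)"
```

```text
time: 15.4
position: [0.4842, -0.1508, 0.1958]
ee_rot: [0.67, 0.742, 0.013, 0.003]
wrist_force: [0.8, -0.4, -0.2]
grip_width: 0.654
time: 15.9
position: [0.4846, -0.151, 0.1966]
ee_rot: [0.67, 0.742, 0.013, 0.004]
wrist_force: [-0.6, 0.2, 5.5]
grip_width: 0.311
t 15.9 pos [ 0.4846 -0.151   0.1966] yang 5.9 q [-0.41  0.33  0.81  1.96 -0.32  0.96  0.65] grip 0.311 F [-0.6  0.2  5.5]
slide cm [ 0.06 -0.08  0.06] turn -0.002 tilt [ 0.0127  0.0248 -0.9996]
```

```bash
python3 -m crank '[{"slide":[0,0,-0.4],"turn":0},{"slide":[0,0,-0.8],"turn":0},{"slide":[0,0,-1.3],"turn":0},{"slide":[0,0,-1.3],"turn":0},{"slide":[0,0,-1.3],"turn":0}]'
python3 - <<'E'
from h import *
a=np.radians(5.94);s=ctrl.get_state()["position"]
go(s[0]+.09*np.cos(a),s[1]+.09*np.sin(a),.2096,6)
E
```

```text
time: 16.4
position: [0.4837, -0.151, 0.2092]
ee_rot: [0.67, 0.742, 0.013, 0.003]
wrist_force: [-0.7, -1.3, -10.3]
grip_width: 0.31
t 16.4 pos [ 0.4837 -0.151   0.2092] yang 5.9 q [-0.42  0.31  0.82  1.95 -0.3   0.99  0.64] grip 0.31 F [ -0.7  -1.3 -10.3]
slide cm [0.01 9.   0.18] turn -0.002 tilt [ 0.013   0.0238 -0.9996]
```

```bash
python3 -m crank '[{"slide":[0,1.5,0],"turn":0},{"slide":[0,3,0],"turn":0},{"slide":[0,4.5,0.1],"turn":0},{"slide":[0,6,0.1],"turn":0},{"slide":[0,7.5,0.2],"turn":0},{"slide":[0,8.5,0.2],"turn":0},{"slide":[0,9,0.2],"turn":0},{"slide":[0,9,0.2],"turn":0},{"slide":[0,9,0.2],"turn":0}]'
python3 - <<'E'
from h import *
a=np.radians(5.94);go(.4837+.09*np.cos(a),-.151+.09*np.sin(a),.2096,6)
E
```

```text
time: 17.3
position: [0.5733, -0.1417, 0.2094]
ee_rot: [0.67, 0.742, 0.013, 0.003]
wrist_force: [1.1, -1.4, -10.0]
grip_width: 0.312
t 17.3 pos [ 0.5733 -0.1417  0.2094] yang 5.9 q [-0.37  0.46  0.77  1.75 -0.39  1.07  0.64] grip 0.312 F [  1.1  -1.4 -10. ]
slide cm [ 0.   -0.   -0.02] turn -0.002 tilt [ 0.013   0.0242 -0.9996]
```

```bash
python3 -m crank '[{"slide":[0,0,0.2],"turn":0},{"slide":[0,0,0.4],"turn":0},{"slide":[0,0,0.7],"turn":0},{"slide":[0,0,0.7],"turn":0}]'
python3 -m crank '[{"slide":[0,0,0.3],"turn":0},{"slide":[0,0,0.5],"turn":0},{"slide":[0,0,0.5],"turn":0}]'
python3 -c "
from h import *
go(.5733,-.1417,.1966,6)"
```

```text
time: 17.7
position: [0.5733, -0.1417, 0.2022]
ee_rot: [0.67, 0.742, 0.013, 0.003]
wrist_force: [0.6, -1.2, -8.0]
grip_width: 0.313
time: 18.0
position: [0.5733, -0.1417, 0.197]
ee_rot: [0.67, 0.742, 0.013, 0.003]
wrist_force: [-0.3, -1.4, -6.2]
grip_width: 0.313
t 18.0 pos [ 0.5733 -0.1417  0.197 ] yang 5.9 q [-0.36  0.47  0.77  1.76 -0.4   1.04  0.65] grip 0.313 F [-0.3 -1.4 -6.2]
slide cm [ 0.   -0.    0.04] turn -0.002 tilt [ 0.0129  0.0239 -0.9996]
```

The spring force fell to about 6 N with no stop on the bar, so the pin has entered the hole. I'll release the knob and retreat.

```bash
python3 -m crank '[{"slide":[0,0,0],"turn":0},{"slide":[0,0,0],"turn":0},{"slide":[0,0,0],"turn":0},{"slide":[0,0,0],"turn":0}]' 0.3
python3 -m crank '[{"slide":[0,0,-3],"turn":0},{"slide":[0,0,-6],"turn":0},{"slide":[0,0,-10],"turn":0},{"slide":[5,0,-10],"turn":0},{"slide":[10,0,-10],"turn":0},{"slide":[15,0,-10],"turn":0},{"slide":[20,0,-10],"turn":0},{"slide":[25,0,-10],"turn":0},{"slide":[30,0,-10],"turn":0},{"slide":[30,0,-10],"turn":0}]'
python3 - <<'E'
from h import *
im=ctrl.snapshot("top");s=ctrl.snapshot("side")
cv2.imwrite("pics/top3.png",im[:,:,::-1]);cv2.imwrite("pics/side3.png",s[:,:,::-1])
def red(n,p):
    u=proj(n,p);x0,y0=int(u[0])-12,int(u[1])-12
    i=cv2.cvtColor((im if n=="top" else s)[y0:y0+24,x0:x0+24],cv2.COLOR_RGB2HSV)
    m=((i[...,0]<8)|(i[...,0]>172))&(i[...,1]>130);ys,xs=np.nonzero(m);return u,np.array([xs.mean()+x0,ys.mean()+y0]),len(xs)
p=[.5733,-.1417,.216]
for z in(.216,.2255): print("side z",z,red("side",[p[0],p[1],z]))
# reference: same measure at start, knob home in hole 1
s0=cv2.imread("pics/side0.png")[:,:,::-1];s=s0;print("start side",red("side",[.4837,-.151,.216]))
top,side=im[110:235,190:450,::-1],cv2.imread("pics/side3.png")[90:320,170:510]
A=cv2.resize(top,(800,385),interpolation=2);B=cv2.resize(side,(310,210))
C=np.full((600,800,3),0,np.uint8);C[:385]=A;C[385:595,:310]=B
k=cv2.resize(cv2.imread("pics/side3.png")[180:270,370:470],(233,210),interpolation=2);C[385:595,320:553]=k
cv2.imwrite("pics/p12.png",C);print(ctrl.get_state()["position"],ctrl.get_state()["wrist_force"])
E
```

```text
time: 18.4
position: [0.5737, -0.1417, 0.1975]
ee_rot: [0.67, 0.742, 0.014, 0.004]
wrist_force: [0.5, 0.0, 1.2]
grip_width: 0.651
time: 19.4
position: [0.539, 0.1644, 0.3008]
ee_rot: [0.665, 0.746, 0.014, 0.002]
wrist_force: [-1.3, -0.2, -0.1]
grip_width: 0.652
side z 0.216 (array([417.57617073, 211.80337145]), array([418.        , 211.22580645]), 93)
side z 0.2255 (array([418.0480588 , 209.14358186]), array([418.        , 211.22580645]), 93)
start side (array([396.57257313, 233.72501439]), array([397.04545455, 233.39772727]), 88)
[0.54030504 0.15666183 0.30130261] [ 0.00294496 -0.74277088  0.46079365]
```

View pics/p12.png

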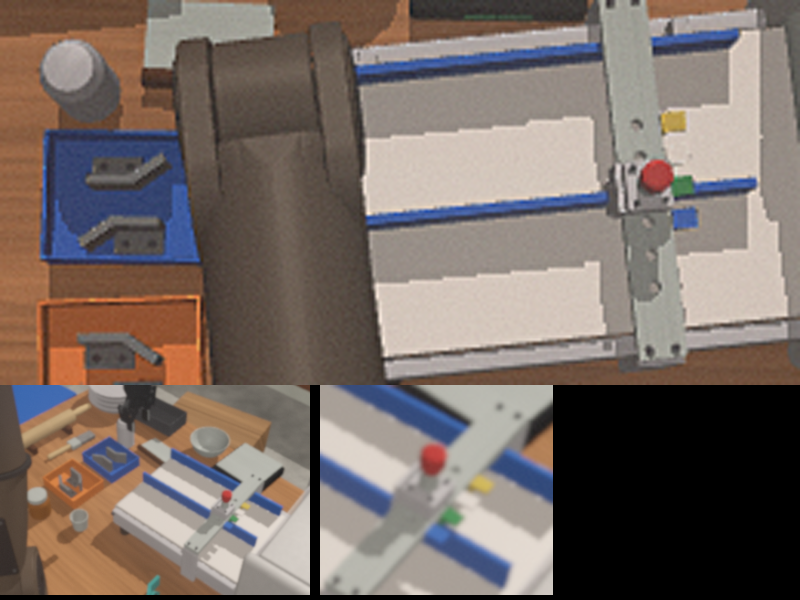

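The picture shows three free holes below the carriage, with the carriage beside the green tab. The knob sits at side (418.0,211.2), and the fully-home prediction was (417.6,211.8). Both shoes stand in their trays, so I'm handing in.

```bash
python3 -c "
from bench import ctrl
print(ctrl.hand_in())"
```

```text
the job is handed in; nothing more can be done
None
```

The job is done and handed in at about 20 s of robot time, against the 67 s limit. The hand-in reports no verdict.

- **Shoes:** The left-hand shoe stands on its foot in the blue tray and the right-hand one in the orange tray, each beside its mate. Both face the other way round from their mates, with the flare towards -y. That left the belt clear before I touched the knob.
- **Guide:** I pulled the knob up about 13 mm, slid the guide 90 mm to the fourth hole, which carries the green tab, lowered the pin and let go.
- **Pin check:** The spring pull fell from 10 N to about 6 N on lowering, with no stop on the bar. In the side view the knob is within 0.7 pixel of the fully-home height, and it was within 0.6 pixel at the start. A pin resting on the bar would show about 2.7 pixels higher.
- **Other things:** No unexpected contact force showed; the highest wrist reading was about 11 N. I did not measure the bystanders or the turquoise look-alikes again at the end. Those visible in the last pictures looked unmoved.
- **What didn't go to plan:** An automatic colour check of the knob's position in the top view found too few pixels to use. I took the position from the bar's holes instead. The tool also drifted to about 1.6° of tilt, with no visible effect.

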